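Change the number bond on a counting arch

TASK

The number-bond arch shows three beads on its left leg and two on its right leg (left and right as seen from the robot); make it show two and three. Slide the top bead of the three up the rod, round the arch and down the right leg until it sits flat on the two beads there, then let go. Keep hold of it on the way down so that it does not drop, do not force it against the rod or knock the arch, and leave the other beads and everything else on the table where they are.

Things in the scene. Friction and masses are not known exactly. Their poses are not given: they have to be found in the camera images.
- arch: Number-bond arch, fixed: beech board 110 x 270 x 20 mm (x, y, z) bearing an upright, unyielding steel rod 8 mm thick bent into an upside-down U. Origin: centre of the board's underside, on the table; z up; y from right leg to left leg; x to the far side. The rod lies in the plane x = 0. A wooden divider, 90 mm (x) by 12 mm (y), stands on the board at y = 0, up to z = 115 mm.
- bead: The bead to move, at the start topmost on the left leg: beech ring, nearly a cylinder, 42 mm across, 28 mm long, through hole 16 mm for the 8 mm rod (4 mm play each way), 17 to 34 g. Origin: its centre; z along the hole. Slides and spins freely, falls if let go on a leg, stays if let go on the level stretch, hanging with its centre 4 mm below the rod's axis.
- left_mid: Bead of the same kind and size under the one to be moved, centre 62 mm above the arch's origin. Stays.
- left_low: Lowest bead of the same kind on the left leg, resting on the board, centre at 34 mm. Stays.
- right_mid: Upper of the two beads of the same kind on the right leg, centre at 62 mm. Stays.
- right_low: Lowest bead of the same kind on the right leg, resting on the board, centre at 34 mm. Stays.
- left_seat (a point): Point on the axis of the left leg, at y = +85 mm in the arch's frame and 90 mm above the table: centre of the third bead up. The leg is straight and upright from the board to z = 170 mm.
- right_seat (a point): Point on the axis of the right leg, at y = -85 mm, 90 mm above the table: where the moved bead's centre belongs at the end. The leg is straight and upright from the board to z = 170 mm.
- arch_top (a point): Point on the rod's axis in the middle of its level top stretch, 220 mm above the table. The stretch is straight from y = +35 to -35 mm; quarter bends of 50 mm radius (to the rod's axis; centres at y = +35 and -35 mm, z = 170 mm) join it to the legs.
- bowl: Blue plastic bowl with two droppers, 116 mm across, 45 mm high, beyond the arch. Bystander; origin centre of its underside.
- ruler: Loose steel ruler 200 x 30 x 5 mm lying on the robot's side of the arch, long along its y. Bystander.
- eraser: Rubber eraser 22 x 50 x 13 mm on the robot's side of the arch. Bystander.
- plate: White plate, 170 mm across, 18 mm high, on the grey tray to the right. Bystander.
- jar: Glass jar, 60 mm across, 75 mm high, on the tray to the right. Bystander.
- spray: Amber spray bottle, 74 mm across, 208 mm high, on the tray to the right. Bystander.
- cup: Blue cup, 72 mm across, 85 mm high, on the grey tray to the left. Bystander.
- bottle: Clear bottle with a cap, 62 mm across, 170 mm high, on the tray to the left. Bystander.
- carton: Small paper carton 55 x 85 x 75 mm on the tray to the left. Bystander.
Not all that is in view belongs to the job. What is shaped like the bead but green or pink is not meant.

How it is judged:
By the outcome, as a careful person would: the job done as asked, in the order asked, and still so for the second after the job is handed in, with the robot touching nothing.
It also fails if it takes over 59 s, if anything falls off the work surface, if the arm or the gripper's body presses on something with over 40 N, if the wrist force passes 120 N, or if a joint passes its speed limit or range.

ROBOT

A 6-joint arm with a two-finger parallel gripper is mounted at the origin on the work surface. World frame = base frame: x ahead of the robot, y to its left, z up, the work surface at z = 0. Lengths are in m, angles in rad, forces in N, time in s.
With the tool pointing down it reaches from about 0.325 to 0.75 m from the base axis. Payload 7.6 kg.
Tool frame: the origin (TCP) lies where the fingers leave the gripper's body, on its centre line; the fingertips stand 73 mm ahead of it and the grasp point (between the pads) lies 54 mm ahead of it; z points along the fingers, y is the line along which they close (so a half turn about z gives the same grasp; the last joint's range is limited). The gripper opens to 85 mm and grips with 20 to 120 N. Pads are 22 mm wide; open, the fingers measure 114 mm over their backs; the gripper's body (76 mm by 85 mm) begins 54 mm behind the grasp point. The pads swing forward as they close: fully open they stand 13 mm farther back than shut.
Start: joints at [-1.228, 0.052, 1.401, -0, 1.689, -0.07], TCP at [0.211, -0.481, 0.304] pointing down, gripper open.
Joint ranges: [-2.9, 2.9], [-0.91, 2.17], [0.12, 2.37], [-1.06, 4.2], [0.26, 2.73], [-2.93, 2.93]. Speed limits (rad/s): [2.57, 2.57, 3.01, 3.14, 3.14, 3.14].

INTERFACE

Orientations are given as a rotation vector (axis times angle).
In Python, from bench import observe, viewer, workorder, regions_of gives the robot as it stands.
- The arm moves only by the tool carry_out, never from a script. Its argument "increments" is a list of rows, each a list of 6 numbers: the shift along the world's x, y, z in m, then the turn, a rotation vector about the world's x, y, z in rad. In form: [[tx, ty, tz, ax, ay, az], ...]. A call has 1 to 12 rows; each row is the pose to reach, as a shift and turn from the pose commanded when the call began; what a row does not reach only later rows make up. A row lasts 1/8 s, in which the tool goes at most 62.5 mm and 10.7 degrees, less where a joint would pass 70% of its speed; a pose out of reach is approached as far as the arm can. A call with a gripper value outside its range is refused whole. "jaw" is the closure in counts, from 0 (fully open) to 255 (shut), set as the call begins (left out, the last holds). The fingers move at their own pace and stop on an object; "squeeze" is the grip in N (left out, the last holds). Time passes only in rows, so rows that repeat a pose let the fingers close. It gives the time, the measured TCP pose, the force, the opening and the grip force at its end, in the units of the state.
- observe(): the state, without advancing time (a new reading comes with each control period).
- viewer.grab_frame(name): name is "scene" or "side" or "wrist"; returns a dict with "pixels" (420x560x3 uint8, red, green, blue), "fx", "fy", "cx", "cy" (pixels), "pose" (4x4, takes a point from camera to world coordinates); the wrist camera has in their place "mount" (4x4, takes a point from camera to tool coordinates, whose origin is the TCP and whose axes are the flange's). Camera axes: x right, y down, z forward; pixel columns grow to the right and rows downward; lengths in m; the calibration is good to about 2 mm. The wrist camera is an equidistant fisheye: a pixel r from the principal point sees the ray r / f radians off the axis. A picture is of the moment at which its call begins: read the wrist's pose just before it. There is no depth.
- workorder.finish_job(): hands the job in; it is judged then, once.
Trained networks look in the newest picture that a camera, given by its name, has taken for a name from the list of things; names that differ only in an ending like _2 or _b are one class to them, and where a whole thing is asked for, a point or a joint stands for the part that bears it (a point fixed in the world has none). Each returns a list of dicts, best first, with "conf" (0 to 1); they miss things now and then, are a little off and sometimes report something else, mostly with a low value. They report only what shows in the picture. A call takes as long as a camera call. They do not tell look-alikes from the thing itself.
- regions_of(camera, name): "mask" (420x560 bool, what is visible of it) and "rect" ([left, top, right, bottom] in pixels, round what is visible of it).
The state is a dict: "time_s": time; "joint_pos": joint angles; "qd": joint speeds; "joint_efforts": joint torques, N m; "tool_pos": TCP position; "tool_rot": TCP orientation; "contact_force": force on the tool from outside, world axes, zero at the start; "torque": the same for the moment, N m; "gripper_width": finger opening in m; "finger_force": force on a finger pad.
Only numpy, scipy, OpenCV 4.12 (cv2) and the standard library are available. Lean on these libraries where they do the work, as an engineer would, in place of code of your own. Each camera call takes 0.05 s, during which the arm holds its last target. There are 200 camera calls.

## Working session

There is one attempt and no reset: what is moved stays moved. The work goes in short steps, Python scripts to look and compute and a tool call to move; the robot and the scene stay as the last step left them, time stands still between calls to the robot, and variables do not carry over. Pictures are saved under pics/ and viewed, at most 10 in all, crops included, and the job is handed in when it is done.

Besides the shell and the picture viewer there is one more tool, called after "Request:" as a command line: name --pt "numbers of a row" for each row, then --argument value for the rest. carry_out: Moves the arm, as the interface text tells. Its arguments: {"type":"object","properties":{"increments":{"type":"array","items":{"type":"array","items":{"type":"number"}}},"jaw":{"type":"number"},"squeeze":{"type":"number"}},"required":["increments"]}

```bash
ls; mkdir -p pics
python3 - <<'E'
from bench import observe, viewer, regions_of
import cv2,numpy as np
s=observe();print(s['time_s'],s['tool_pos'],s['tool_rot'],s['gripper_width'])
for n in ['scene','side']:
    f=viewer.grab_frame(n);cv2.imwrite(f'pics/{n}0.png',f['pixels'][:,:,::-1])
    print(n,f['fx'],f['fy'],f['cx'],f['cy'],np.round(f['pose'],4).tolist())
    for k in ['arch','bead']:
        print(k,[(round(r['conf'],2),r['rect']) for r in regions_of(n,k)])
E
```

```text
pics
0.0 [ 0.21056668 -0.48070788  0.30305905] [-3.07335004e+00 -6.43492848e-01  2.98844498e-04] 0.08561286409087807
scene 526.4471769565406 526.4471769565406 282.6169098801906 212.19543701197605 [[-0.6643, 0.6184, -0.4198, 1.2485], [0.7473, 0.5606, -0.3567, 0.5721], [0.0147, -0.5507, -0.8345, 1.5389], [0.0, 0.0, 0.0, 1.0]]
arch [(0.92, [268.1, 185.0, 337.8, 271.8])]
bead [(0.69, [304.6, 283.5, 315.8, 299.2]), (0.51, [277.6, 294.7, 287.1, 309.8]), (0.42, [315.7, 236.4, 325.0, 247.0])]
side 393.49648019891737 393.49648019891737 281.51721741288236 211.6984320221558 [[0.737, -0.4337, 0.5184, -0.1956], [-0.6757, -0.4557, 0.5794, -0.8596], [-0.015, -0.7773, -0.6289, 1.0985], [0.0, 0.0, 0.0, 1.0]]
arch [(0.62, [251.6, 198.6, 271.8, 217.7]), (0.45, [248.8, 215.7, 259.1, 225.7])]
bead [(0.61, [283.0, 205.8, 294.5, 216.1]), (0.52, [238.4, 213.5, 248.4, 222.8]), (0.48, [247.1, 217.2, 261.1, 224.5])]
```

Run:
```python
import cv2,numpy as np
a=cv2.imread('pics/scene0.png')[160:330,210:390]
b=cv2.imread('pics/side0.png')[130:300,180:360]
c=np.hstack([cv2.resize(x,None,fx=4,fy=4,interpolation=cv2.INTER_CUBIC)[:,:] for x in (a,b)])
c=cv2.resize(c,(800,int(c.shape[0]*800/c.shape[1])))
cv2.imwrite('pics/sc0c.png',cv2.resize(a,(635,600),interpolation=cv2.INTER_CUBIC))
cv2.imwrite('pics/si0c.png',cv2.resize(b,(635,600),interpolation=cv2.INTER_CUBIC))
```

```text
(no output)
```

View pics/sc0c.png

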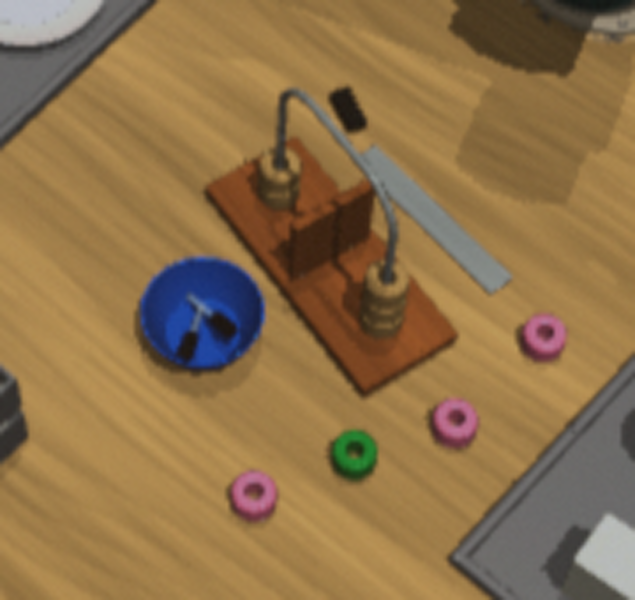

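View pics/si0c.png

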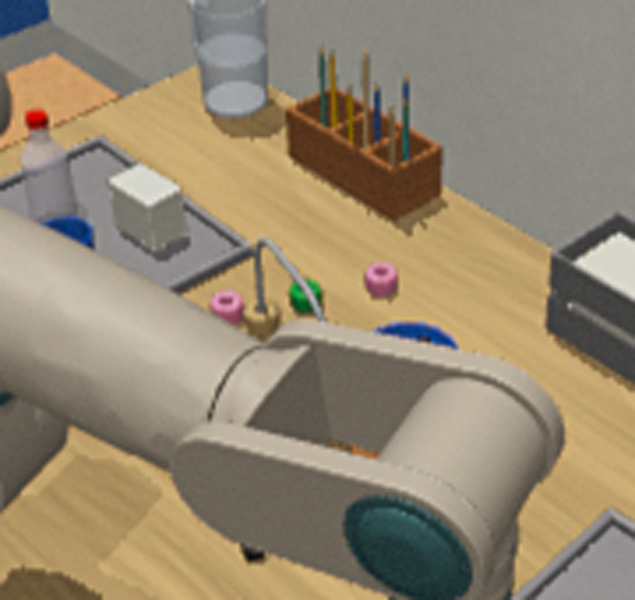

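View pics/scene0.png

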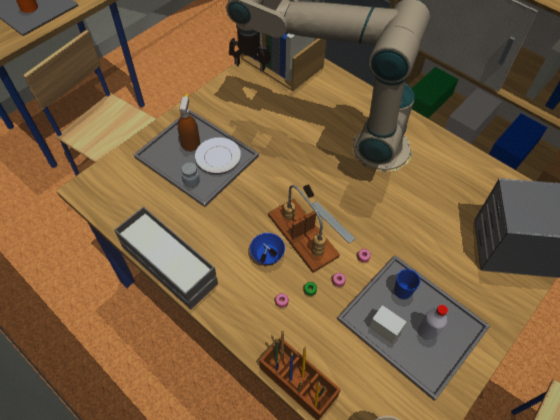

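Scene picture: the arch's plane runs from right leg (about 289,205) to left leg (about 319,236), the bowl is on the far side, and the ruler and eraser are on the robot's side. Next I'll fit the arch pose from these points.

```bash
cat > h.py <<'E'
import numpy as np
from scipy.optimize import least_squares
from scipy.spatial.transform import Rotation as R
def proj(f,P):
    T=np.linalg.inv(f['pose']);p=P@T[:3,:3].T+T[:3,3]
    return np.c_[f['fx']*p[:,0]/p[:,2]+f['cx'],f['fy']*p[:,1]/p[:,2]+f['cy']]
def toworld(q,P):
    c,s=np.cos(q[2]),np.sin(q[2]);return np.c_[q[0]+c*P[:,0]-s*P[:,1],q[1]+s*P[:,0]+c*P[:,1],P[:,2]]
E
python3 - <<'E'
from h import *
from bench import viewer,observe,regions_of
f=viewer.grab_frame('scene')
P=np.array([[-55,-135,20],[55,-135,20],[55,135,20],[-55,135,20],[0,85,104],[0,-85,76],[45,0,115],[-45,0,115]])/1e3
px=np.array([[297,138],[207,187],[363,384],[456,330],[387,272],[280,160],[291,243],[371,185]])/3.528+[210,160]
r=least_squares(lambda q:(proj(f,toworld(q,P))-px).ravel(),[.5,0,0],loss='soft_l1')
print(r.x,np.round(r.fun.reshape(-1,2),1).tolist())
for n in ['bowl','ruler','eraser']: print(n,[(round(d['conf'],2),d['rect']) for d in regions_of('scene',n)][:2])
def ray(u,v,z=0):
    d=f['pose'][:3,:3]@[(u-f['cx'])/f['fx'],(v-f['cy'])/f['fy'],1];o=f['pose'][:3,3];return np.round(o+d*(z-o[2])/d[2],3)
for n,x,y in [('ruler end',385,150),('ruler end',490,285),('eraser',348,110),('bowl',202,330),('pink',543,340)]: print(n,ray(210+x/3.528,160+y/3.528))
s=observe();print(s['joint_pos'],s['tool_pos'],R.from_rotvec(s['tool_rot']).as_matrix().round(3).tolist())
f=viewer.grab_frame('wrist');print(f['mount'].round(4).tolist(),f['fx'],f['cx'],f['cy'])
E
```

```text
[ 0.50059007  0.02882538 -0.25439536] [[-0.5, -1.1], [-1.2, -0.7], [0.1, 1.9], [0.9, 0.8], [-0.1, 1.2], [-0.2, 0.7], [0.3, -4.9], [0.5, -1.3]]
bowl [(0.68, [248.5, 230.3, 285.0, 267.5])]
ruler [(0.95, [316.0, 200.8, 353.8, 244.0])]
eraser [(0.61, [301.4, 185.6, 314.7, 195.7])]
ruler end [ 0.356 -0.017 -0.   ]
ruler end [0.41  0.158 0.   ]
eraser [ 0.344 -0.077 -0.   ]
bowl [ 0.632 -0.014  0.   ]
pink [0.424 0.232 0.   ]
[-1.22833745e+00  5.22275928e-02  1.40074566e+00  1.85740419e-05
  1.68859913e+00 -7.03074176e-02] [ 0.21062353 -0.48090277  0.30388581] [[0.916, 0.401, 0.0], [0.401, -0.916, -0.0], [0.0, 0.0, -1.0]]
[[-0.0014, -0.9651, -0.2617, 0.0661], [1.0, -0.0015, -0.0, -0.0006], [-0.0003, -0.2617, 0.9651, -0.0702], [0.0, 0.0, 0.0, 1.0]] 325.19226210127806 278.70873396158214 206.23776962324362
```

Request:
carry_out --pt "0 0 0.06 0 0 0" --pt "0.02 0.06 0.11 0 0 0" --pt "0.04 0.12 0.13 0 0 0" --pt "0.07 0.18 0.13 0 0 0" --pt "0.1 0.24 0.13 0 0 0" --pt "0.13 0.3 0.13 0 0 0" --pt "0.17 0.36 0.13 0 0 0" --pt "0.2 0.42 0.13 0 0 0" --pt "0.22 0.48 0.13 0 0 0" --pt "0.24 0.54 0.13 0 0 0" --pt "0.24 0.6 0.13 0 0 0" --pt "0.24 0.6 0.13 0 0 0"

```text
time_s: 2.05
tool_pos: [0.4506, 0.1216, 0.4338]
tool_rot: [-3.074, -0.647, -0.0]
contact_force: [0.9, -0.3, 0.3]
gripper_width: 0.0858
finger_force: 0.0
```

```bash
cat > log.py <<'E'
from bench import observe
import json
s=observe();j=[float(x) for x in s['joint_pos']];d=j+[float(x) for x in s['tool_pos']]+[float(x) for x in s['tool_rot']]
open('kin.jsonl','a').write(json.dumps(d)+'\n');print(s['time_s'],[round(x,3) for x in d],s['contact_force'],s['gripper_width'],s['finger_force'])
E
python3 log.py
```

```text
2.05 [0.184, -0.1, 1.294, 0.0, 1.948, 1.341, 0.451, 0.122, 0.434, -3.074, -0.647, -0.0] [ 0.87079206 -0.28645702  0.27408665] 0.08579289838606652 0.0
```

Request:
carry_out --pt "0 0.03 0 0 0 0.18" --pt "0 0.06 0 0 0 0.36" --pt "0 0.09 0 0 0 0.54" --pt "0 0.12 0 0 0 0.72" --pt "0 0.15 0 0 0 0.9" --pt "0 0.15 0 0 0 0.9"

```text
time_s: 2.8
tool_pos: [0.4504, 0.2704, 0.4334]
tool_rot: [-2.486, -1.92, 0.001]
contact_force: [-0.3, -0.6, 0.5]
gripper_width: 0.0857
finger_force: 0.0
```

```bash
python3 log.py
```

```text
2.8 [0.47, 0.067, 1.13, 0.0, 1.946, 0.726, 0.45, 0.27, 0.433, -2.486, -1.92, 0.001] [-0.31852603 -0.63316763  0.54252481] 0.08567063618071175 0.0
```

Request:
carry_out --pt "0 0.02 0 -0.17 0.04 0" --pt "0 0.04 0 -0.34 0.09 0" --pt "0 0.06 -0.02 -0.51 0.13 0" --pt "0 0.06 -0.03 -0.68 0.17 0" --pt "0 0.06 -0.03 -0.68 0.17 0"

```text
time_s: 3.42
tool_pos: [0.4511, 0.3296, 0.4007]
tool_rot: [2.064, 1.59, -0.754]
contact_force: [-0.8, 0.3, 0.9]
gripper_width: 0.0856
finger_force: 0.0
```

```bash
python3 log.py
```

```text
3.425 [0.705, 0.473, 0.811, -0.573, 2.378, 0.648, 0.451, 0.33, 0.401, 2.064, 1.59, -0.754] [-0.80849509  0.34303938  0.89334875] 0.08558207361906559 0.0
```

```bash
cat > kin.py <<'E'
from h import *
import json
def Ry(a):return R.from_euler('y',a)
def Rz(a):return R.from_euler('z',a)
def fk(j,p):
    h,a1,d0,L2,a3,L4,d5,a5,L6=p
    A=Rz(j[0]);x=np.array([a1,d0,h])
    x=x+0.0
    B=Ry(j[1]);C=Ry(j[1]+j[2]);D=C*Rz(j[3]);E=D*Ry(j[4])
    x=x+B.apply([0,0,L2])+C.apply([a3,0,L4])+D.apply([0,d5,0])+E.apply([a5,0,L6])
    return A.apply(x),A*E*Rz(j[5]+np.pi/2)
LO=np.array([-2.9,-.91,.12,-1.06,.26,-2.93]);HI=np.array([2.9,2.17,2.37,4.2,2.73,2.93])
E
python3 - <<'E'
from kin import *
D=np.array([json.loads(l) for l in open('kin.jsonl')])
s=[-1.22833745,.0522275928,1.40074566,1.857e-5,1.68859913,-.0703074176,.21062353,-.48090277,.30388581]
def res(p):
    o=[]
    for d in D: o+=list(fk(d[:6],p)[0]-d[6:9])
    return np.array(o+list(fk(s[:6],p)[0]-s[6:9])+list(1e-4*(p-p0)))
p0=np.array([.2,0,.037,.4,0,.4,0,0,.2])
r=least_squares(res,p0);print(r.x.round(4),abs(r.fun[:12]).max())
for d in D: print((fk(d[:6],r.x)[1].inv()*R.from_rotvec(d[9:])).magnitude())
np.save('p.npy',r.x)
E
```

```text
[ 2.065e-01 -1.000e-04  3.700e-02  3.529e-01  1.065e-01  4.962e-01
 -1.000e-04 -1.000e-04  2.076e-01] 6.54889235063294e-08
4.3001377891182305e-16
5.061892207850999e-16
6.730369402342473e-16
```

```bash
cat >> kin.py <<'E'
P=np.load('p.npy') if __import__('os').path.exists('p.npy') else None
def ik(x,Rm):
    """joints or None; plus limit margin (min, rad)"""
    h,a1,d0,L2,a3,L4,d5,a5,L6=P
    w=x-L6*Rm[:,2];r2=w[0]**2+w[1]**2-d0**2
    if r2<0: return None,-9
    X=np.sqrt(r2);j1=np.arctan2(w[1],w[0])-np.arctan2(d0,X);Z=w[2]-h
    Lf=np.hypot(a3,L4);g=np.arctan2(a3,L4);c=(X*X+Z*Z-L2**2-Lf**2)/(2*L2*Lf)
    if abs(c)>1: return None,-9
    b=np.arccos(c);j3=b-g;al=np.arctan2(X,Z);j2=al-np.arctan2(Lf*np.sin(b),L2+Lf*np.cos(b))
    W=(Ry(j2+j3).inv()*Rz(j1).inv()*R.from_matrix(Rm)*Rz(-np.pi/2)).as_matrix()
    j5=np.arccos(np.clip(W[2,2],-1,1));j4=np.arctan2(W[1,2],W[0,2]);j6=np.arctan2(W[2,1],-W[2,0])
    if j4<LO[3]-0.2:j4+=2*np.pi
    j=np.array([j1,j2,j3,j4,j5,j6]);return j,min((j-LO).min(),(HI-j).min())
A0=np.array([.5006,.0288]);YAW=-.2544
def grasp(s_pos,th,phi,p,sg,back=0.0,play=np.zeros(3)):
    """s_pos: arch-frame bead centre; th: turn about arch x (0 left leg..pi right leg)"""
    d=np.array([np.cos(phi)*np.cos(p),np.sin(phi)*np.cos(p),-np.sin(p)]);y=sg*np.array([-np.sin(phi),np.cos(phi),0]);x=np.cross(y,d)
    M=Rz(YAW)*R.from_euler('x',th);Rm=M.as_matrix()@np.c_[x,y,d]
    c=Rz(YAW).apply(s_pos)+[A0[0],A0[1],0]
    return c-(0.054+back)*Rm[:,2],Rm
def path(s):
    """s in m from left seat; returns arch-frame point, turn"""
    a,q,t=.08,.05*np.pi/2,.07
    if s<a: return np.array([0,.085,.09+s]),0.
    s-=a
    if s<q: u=s/.05;return np.array([0,.035+.05*np.cos(u),.17+.05*np.sin(u)]),u
    s-=q
    if s<t: return np.array([0,.035-s,.22]),np.pi/2
    s-=t
    if s<q: u=s/.05;return np.array([0,-.035-.05*np.sin(u),.17+.05*np.cos(u)]),np.pi/2+u
    s-=q;return np.array([0,-.085,.17-s]),np.pi
STOT=.16+.05*np.pi+.07
E
python3 - <<'E'
from kin import *
def show(s,name):
    pos,th=path(s)
    print(name)
    for p in np.radians([-30,-20,-10,0,10,20,30]):
        o=[]
        for phi in range(-180,180,15):
            for sg in (1,-1):
                x,Rm=grasp(pos,th,np.radians(phi),p,sg);j,m=ik(x,Rm)
                wz=(x-P[8]*Rm[:,2])[2]
                if m>0.03 and wz>.07:o.append(f"{phi}{'+' if sg>0 else '-'}:{m:.2f}")
        print(round(np.degrees(p)),' '.join(o))
show(0,'left seat');show(.08,'left170');show(STOT/2,'top');show(STOT-.08,'right170');show(STOT,'right seat')
E
```

```text
left seat
-30 
-20 
-10 
0 -120+:0.06 -120-:0.06 0+:0.17 0-:0.17 15+:0.07 15-:0.07 30+:0.04 30-:0.04 45+:0.11 45-:0.11 60+:0.24 60-:0.24 75+:0.41 75-:0.41 90+:0.54 90-:0.60 105+:0.49 105-:0.81 120+:0.45 120-:0.70 135+:0.44 135-:0.51 150+:0.32 150-:0.32 165+:0.14 165-:0.14
10 -180+:0.09 -180-:0.09 -135+:0.07 -135-:0.07 -120+:0.22 -120-:0.22 -105+:0.12 -105-:0.12 0+:0.04 0-:0.04 15+:0.03 15-:0.03 45+:0.08 45-:0.08 60+:0.21 60-:0.21 75+:0.39 75-:0.39 90+:0.46 90-:0.58 105+:0.45 105-:0.78 120+:0.45 120-:0.78 135+:0.47 135-:0.60 150+:0.41 150-:0.41 165+:0.24 165-:0.24
20 -180+:0.22 -180-:0.22 -165+:0.14 -165-:0.14 -150+:0.13 -150-:0.13 -135+:0.20 -135-:0.20 -120+:0.33 -120-:0.33 -105+:0.26 -105-:0.26 -90+:0.15 -90-:0.15 -75+:0.05 -75-:0.05 15+:0.05 15-:0.05 45+:0.08 45-:0.08 60+:0.21 60-:0.21 75+:0.34 75-:0.38 90+:0.36 90-:0.56 105+:0.39 105-:0.76 120+:0.43 120-:0.87 135+:0.49 135-:0.69 150+:0.51 150-:0.51 165+:0.35 165-:0.35
30 -180+:0.36 -180-:0.36 -165+:0.29 -165-:0.29 -150+:0.29 -150-:0.29 -135+:0.35 -135-:0.35 -120+:0.45 -120-:0.45 -105+:0.39 -105-:0.39 -90+:0.27 -90-:0.27 -75+:0.17 
[... 5029 characters left out ...]
:0.29 -45+:0.11 -45-:0.11 90+:0.06 90-:0.06 105+:0.17 105-:0.17 120+:0.29 120-:0.29 135+:0.42 135-:0.42 150+:0.31 150-:0.31 165+:0.24 165-:0.24
-10 -180+:0.09 -180-:0.09 -165+:0.15 -165-:0.15 -150+:0.26 -150-:0.26 -135+:0.41 -135-:0.41 -120+:0.57 -120-:0.57 -105+:0.74 -105-:0.53 -90+:0.68 -90-:0.51 -75+:0.49 -75-:0.49 -60+:0.30 -60-:0.30 -45+:0.12 -45-:0.12 105+:0.05 105-:0.05 120+:0.17 120-:0.17 135+:0.31 135-:0.31 150+:0.18 150-:0.18 165+:0.10 165-:0.10
0 -150+:0.16 -150-:0.16 -135+:0.31 -135-:0.31 -120+:0.48 -120-:0.48 -105+:0.65 -105-:0.53 -90+:0.71 -90-:0.55 -75+:0.52 -75-:0.52 -60+:0.33 -60-:0.33 -45+:0.15 -45-:0.15 120+:0.04 120-:0.04 135+:0.17 135-:0.17 150+:0.07 150-:0.07
10 
20 
30
```

```bash
cat >> kin.py <<'E'
def cur():
    from bench import observe
    s=observe();return np.array(s['tool_pos']),R.from_rotvec(s['tool_rot'])
def delta(x,Rm,x0,R0):
    return np.r_[x-x0,(R.from_matrix(Rm)*R0.inv()).as_rotvec()]
def chk(D,x0,R0,n=6,label=''):
    o=[];jp=None
    for t in np.linspace(0,1,n+1):
        j,m=ik(x0+t*D[:3],(R.from_rotvec(t*D[3:])*R0).as_matrix());o.append(round(float(m),2))
        if jp is not None and j is not None: o.append(f'({abs(j-jp).max():.2f})')
        jp=j
    print(label,np.round(D,3).tolist(),o)
E
python3 - <<'E'
from kin import *
x0,R0=cur();print(x0,ik(x0,R0.as_matrix()))
for phi,p,b in [(-105,25,.1),(-115,25,.1),(-105,30,.1),(-115,30,.1)]:
    x,Rm=grasp(path(0)[0],0,np.radians(phi),np.radians(p),1,back=b);print(phi,p,x.round(3),Rm[:,2].round(2),'wrist',(x-P[8]*Rm[:,2]).round(3),ik(x,Rm)[0].round(2));chk(delta(x,Rm,x0,R0),x0,R0)
from bench import viewer
f=viewer.grab_frame('scene')
def ray(u,v,z=0):
    d=f['pose'][:3,:3]@[(u-f['cx'])/f['fx'],(v-f['cy'])/f['fy'],1];o=f['pose'][:3,3];return np.round(o+d*(z-o[2])/d[2],3)
for n,u,v,z in [('carton',388,318,.075),('bottle',441,310,.17),('cup',407,278,.085),('spray',185,100,.208),('jar',190,170,.07),('plate',217,155,.015),('trayL corner',340,322,0),('trayL near',394,260,0),('trayR corner',257,157,0)]: print(n,ray(u,v,z))
E
```

```text
[0.45105963 0.32959178 0.40071448] (array([ 0.70429888,  0.47295924,  0.81113858, -0.57344337,  2.37755618,
        0.64750554]), np.float64(0.3524438192544408))
-105 25 [0.591 0.232 0.155] [-0.45 -0.79 -0.42] wrist [0.684 0.396 0.243] [ 0.48  1.03  0.62 -0.8   2.38  0.66]
 [0.14, -0.097, -0.246, -0.397, 0.168, -0.258] [0.35, 0.37, '(0.06)', 0.38, '(0.07)', 0.39, '(0.09)', 0.36, '(0.10)', 0.31, '(0.11)', 0.26, '(0.13)']
-115 25 [0.611 0.219 0.155] [-0.58 -0.7  -0.42] wrist [0.731 0.364 0.243] [ 0.42  1.14  0.44 -0.75  2.51  0.71]
 [0.16, -0.111, -0.246, -0.383, 0.203, -0.43] [0.35, 0.35, '(0.07)', 0.35, '(0.09)', 0.34, '(0.10)', 0.31, '(0.12)', 0.27, '(0.13)', 0.22, '(0.16)']
-105 30 [0.588 0.227 0.167] [-0.43 -0.75 -0.5 ] wrist [0.677 0.383 0.271] [ 0.47  0.96  0.68 -0.72  2.33  0.71]
 [0.137, -0.103, -0.234, -0.316, 0.135, -0.259] [0.35, 0.38, '(0.05)', 0.4, '(0.06)', 0.41, '(0.07)', 0.4, '(0.09)', 0.37, '(0.10)', 0.34, '(0.11)']
-115 30 [0.607 0.214 0.167] [-0.55 -0.67 -0.5 ] wrist [0.722 0.352 0.271] [ 0.41  1.05  0.52 -0.66  2.45  0.78]
 [0.156, -0.116, -0.234, -0.304, 0.162, -0.432] [0.35, 0.36, '(0.06)', 0.36, '(0.07)', 0.36, '(0.09)', 0.35, '(0.10)', 0.32, '(0.12)', 0.28, '(0.14)']
carton [0.583 0.425 0.075]
bottle [0.507 0.531 0.17 ]
cup [0.441 0.394 0.085]
spray [ 0.456 -0.565  0.208]
jar [ 0.595 -0.416  0.07 ]
plate [ 0.455 -0.43   0.015]
trayL corner [0.659 0.315 0.   ]
trayL near [0.368 0.314 0.   ]
trayR corner [ 0.353 -0.322 -0.   ]
```

Request:
carry_out --pt "0.023 -0.016 -0.041 -0.066 0.028 -0.043" --pt "0.047 -0.032 -0.082 -0.132 0.056 -0.086" --pt "0.07 -0.048 -0.123 -0.199 0.084 -0.129" --pt "0.093 -0.065 -0.164 -0.265 0.112 -0.172" --pt "0.117 -0.081 -0.205 -0.331 0.14 -0.215" --pt "0.14 -0.097 -0.246 -0.397 0.168 -0.258" --pt "0.14 -0.097 -0.246 -0.397 0.168 -0.258" --pt "0.14 -0.097 -0.246 -0.397 0.168 -0.258"

```text
time_s: 4.47
tool_pos: [0.5913, 0.2319, 0.1614]
tool_rot: [1.972, 1.144, -1.238]
contact_force: [0.1, -0.2, 0.3]
gripper_width: 0.0849
finger_force: 0.0
```

Run:
```python
from bench import observe, viewer
import cv2,numpy as np,pickle
s=observe();f=viewer.grab_frame('wrist');f['s']=s;pickle.dump(f,open('w1.pkl','wb'))
g=viewer.grab_frame('scene');pickle.dump(g,open('s1.pkl','wb'))
cv2.imwrite('pics/w1.png',f['pixels'][:,:,::-1]);print(s['time_s'],s['tool_pos'],s['tool_rot'],s['contact_force'])
```

```text
4.475 [0.59125874 0.23192369 0.16138112] [ 1.97222104  1.14437215 -1.23848215] [ 0.12446017 -0.17474821  0.2846856 ]
```

View pics/w1.png

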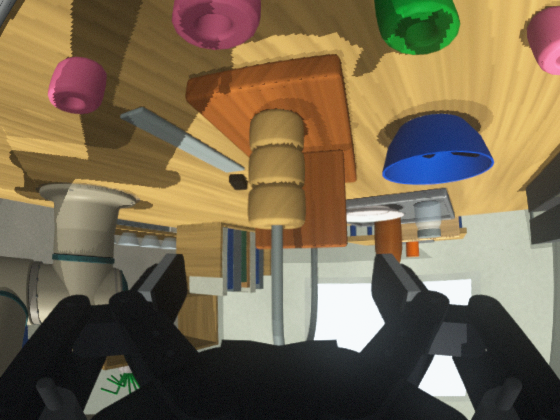

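The wrist picture shows the three-bead stack, with edges about 249–305 and the top bead near (277,205). The left rod runs along column 277 (rows 230–345), with the right rod near 314.

Run:
```python
import cv2,pickle
f=pickle.load(open('w1.pkl','rb'));a=f['pixels'][40:350,170:370,::-1]
a=cv2.resize(a,None,fx=1.9,fy=1.9,interpolation=cv2.INTER_CUBIC)
b=cv2.resize(f['pixels'][180:340,240:340,::-1],None,fx=3.68,fy=3.68,interpolation=cv2.INTER_CUBIC)
c=cv2.hconcat([a[:589],b[:589]]) if b.shape[0]>=589 else cv2.hconcat([a[:b.shape[0]],b])
print(c.shape);cv2.imwrite('pics/w1c.png',c)
```

```text
(589, 748, 3)
```

View pics/w1c.png

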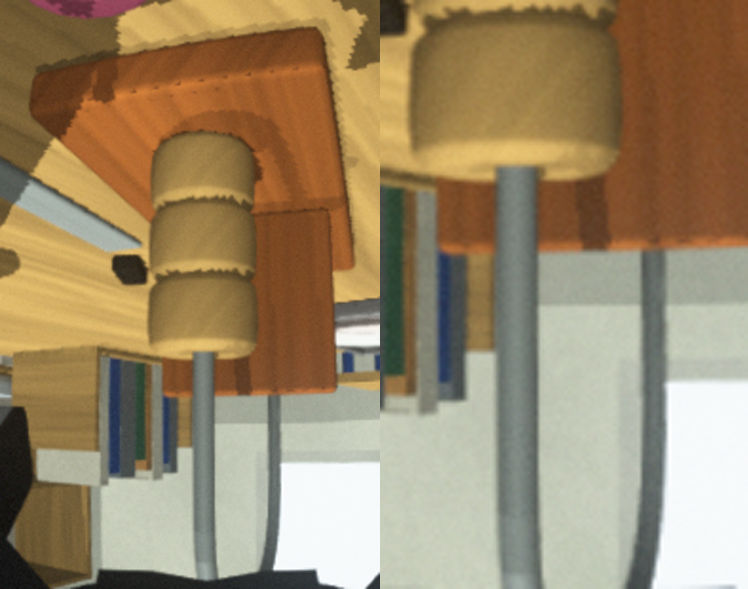

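```bash
cat > fit.py <<'E'
from kin import *
def wproj(f,P):
    s=f['s'];T=np.eye(4);T[:3,:3]=R.from_rotvec(s['tool_rot']).as_matrix();T[:3,3]=s['tool_pos']
    T=np.linalg.inv(T@f['mount']);p=P@T[:3,:3].T+T[:3,3]
    rr=np.hypot(p[:,0],p[:,1]);k=f['fx']*np.arctan2(rr,p[:,2])/rr
    return np.c_[p[:,0]*k+f['cx'],p[:,1]*k+f['cy']]
E
python3 - <<'E'
from fit import *
import pickle
f=pickle.load(open('w1.pkl','rb'))
K=np.array([[55,135,20],[55,135,0],[-55,135,20],[45,0,115]])/1e3
kp=np.array([[339.3,75.6],[339.3,54.5],[188.2,100.3],[346,245]])
ax=[(.085,277.0,247.9),(.085,277.7,326.7),(-.085,313.9,250.3),(-.085,314.1,274.7)]
def res(q,dz=True):
    W=toworld(q[:3],np.array([[0,a[0],z] for a,z in zip(ax,q[4:8])])-[0,0,0]);W[:,2]+=q[3]
    o=[(wproj(f,W)-np.array([a[1:] for a in ax])).ravel()]
    W=toworld(q[:3],K);W[:,2]+=q[3];o.append((wproj(f,W)-kp).ravel()*.5)
    # top bead silhouette centre u=276.9 at v~204 (axis), and top face front edge v=228.6
    t=np.r_[f['s']['tool_pos']][:2];l=toworld(q[:3],np.array([[0,.085,0]]))[0,:2];n=(t-l)/np.linalg.norm(t-l)
    o.append((wproj(f,np.array([[*(l+.021*n),.102+q[3]]]))-[[276.9,228.6]]).ravel())
    o.append([ (q[3])/.001])
    return np.concatenate(o)
q0=[*A0,YAW,0,.12,.16,.12,.14]
r=least_squares(res,q0,loss='soft_l1');print(r.x.round(4),r.fun.round(1))
for q in (q0,r.x): print('left',toworld(q,np.array([[0,.085,.09]])),'right',toworld(q,np.array([[0,-.085,.09]])))
s=cur()[0];print(s)
E
```

```text
[ 4.983e-01  2.740e-02 -2.554e-01  4.000e-04  1.191e-01  1.763e-01
  1.138e-01  1.438e-01] [ 0.2 -0.  -0.1  0.  -0.2  0.  -0.   0.   0.8  1.5 -0.6 -0.5 -2.4  1.3
  0.3  0.8  0.4 -8.3  0.4]
left [[0.52199151 0.11106423 0.09      ]] right [[ 0.47920849 -0.05346423  0.09      ]]
left [[0.51975956 0.10960694 0.09      ]] right [[ 0.47681491 -0.0548794   0.09      ]]
[0.59106342 0.23288901 0.16307282]
```

Run:
```python
from kin import *
from bench import viewer
for i in range(4):
    x,r=cur();print(x.round(4),r.as_rotvec().round(4));viewer.grab_frame('wrist')
```

```text
[0.5911 0.2329 0.1631] [ 1.9723  1.1454 -1.2348]
[0.5909 0.233  0.1627] [ 1.9713  1.1457 -1.2355]
[0.5908 0.233  0.162 ] [ 1.9702  1.1459 -1.237 ]
[0.5907 0.2329 0.1612] [ 1.969   1.146  -1.2388]
```

```bash
sed -i 's/^A0=.*/A0=np.array([.4983,.0274]);YAW=-.2554/; s/    c=Rz(YAW).apply(s_pos)+\[A0\[0\],A0\[1\],0\]/    c=Rz(YAW).apply(np.array(s_pos)+R.from_euler("x",th).apply([0,0,AX]))+[A0[0],A0[1],0]/; s/^def grasp/AX=.003\ndef grasp/' kin.py
cat >> kin.py <<'E'
import os
def cmd():
    d=json.load(open('cmd.json'));return np.array(d[:3]),R.from_rotvec(d[3:])
def add(row):
    x,r=cmd();json.dump([*(x+row[:3]),*(R.from_rotvec(row[3:])*r).as_rotvec()],open('cmd.json','w'))
def rows(targets,x0,R0):
    o=[];jp=ik(x0,R0.as_matrix())[0]
    for x,Rm in targets:
        j,m=ik(x,Rm);o.append([round(float(v),4) for v in delta(x,Rm,x0,R0)]);print(o[-1],'m%.2f dj%.2f wz%.3f'%(m,abs(j-jp).max(),(x-P[8]*Rm[:,2])[2]));jp=j
E
python3 - <<'E'
from kin import *
x=np.array([.2106,-.4808,.3035]);r=R.from_rotvec([-3.07335,-.643493,0.0003])
json.dump([*x,*r.as_rotvec()],open('cmd.json','w'))
for w in [[.24,.6,.13,0,0,0],[0,.15,0,0,0,.9],[0,.06,-.03,-.68,.17,0],[.14,-.097,-.246,-.397,.168,-.258]]: add(w)
x0,R0=cmd();print(x0,R0.as_rotvec(),cur()[0],cur()[1].as_rotvec())
G=lambda b,s=0,p=25,ph=-105:grasp(path(s)[0],path(s)[1],np.radians(ph),np.radians(p),1,back=b)
rows([G(b) for b in (.08,.05,.02,-.003)],x0,R0)
print('transport')
for p,ph in ((25,-105),(25,-100),(25,-110)):
  print(p,ph,[round(float(ik(*G(-.003,s,p,ph))[1]),2) for s in np.linspace(0,STOT/2,9)])
for p,ph in ((-20,-105),(-20,-95),(-15,-105)):
  print(p,ph,[round(float(ik(*G(-.003,s,p,ph))[1]),2) for s in np.linspace(STOT/2,STOT,9)])
E
```

```text
[0.5906 0.2322 0.1575] [ 1.96706027  1.14453689 -1.24699236] [0.59060278 0.23276272 0.16038494] [ 1.96805724  1.14590769 -1.24051712]
[-0.0108, -0.017, -0.0079, -0.0029, 0.0028, -0.001] m0.28 dj0.10 wz0.237
[-0.0242, -0.0406, -0.0205, -0.0029, 0.0028, -0.001] m0.31 dj0.12 wz0.225
[-0.0377, -0.0643, -0.0332, -0.0029, 0.0028, -0.001] m0.32 dj0.11 wz0.212
[-0.048, -0.0824, -0.0429, -0.0029, 0.0028, -0.001] m0.33 dj0.07 wz0.202
transport
25 -105 [0.33, 0.31, 0.29, 0.27, 0.52, 0.79, 0.93, 0.91, 0.91]
25 -100 [0.29, 0.27, 0.25, 0.23, 0.48, 0.85, 0.94, 0.86, 0.85]
25 -110 [0.37, 0.35, 0.33, 0.31, 0.54, 0.72, 0.86, 0.88, 0.86]
-20 -105 [0.78, 0.79, 0.87, 0.9, 0.84, 0.76, 0.79, 0.81, 0.83]
-20 -95 [0.76, 0.75, 0.87, 0.78, 0.73, 0.71, 0.71, 0.71, 0.71]
-15 -105 [0.8, 0.81, 0.87, 0.89, 0.81, 0.72, 0.75, 0.77, 0.79]
```

Request:
carry_out --pt "-0.005 -0.008 -0.004 0 0 0" --pt "-0.011 -0.017 -0.008 -0.003 0.003 -0.001" --pt "-0.018 -0.029 -0.014 -0.003 0.003 -0.001" --pt "-0.024 -0.041 -0.02 -0.003 0.003 -0.001" --pt "-0.031 -0.053 -0.027 -0.003 0.003 -0.001" --pt "-0.038 -0.064 -0.033 -0.003 0.003 -0.001" --pt "-0.043 -0.073 -0.038 -0.003 0.003 -0.001" --pt "-0.048 -0.082 -0.043 -0.003 0.003 -0.001" --pt "-0.048 -0.082 -0.043 -0.003 0.003 -0.001" --pt "-0.048 -0.082 -0.043 -0.003 0.003 -0.001" --pt "-0.048 -0.082 -0.043 -0.003 0.003 -0.001" --pt "-0.048 -0.082 -0.043 -0.003 0.003 -0.001"

```text
time_s: 6.28
tool_pos: [0.5427, 0.1503, 0.115]
tool_rot: [1.963, 1.144, -1.25]
contact_force: [0.4, 0.2, 0.6]
gripper_width: 0.0852
finger_force: 0.0
```

Run:
```python
from fit import *
from bench import viewer,observe
import cv2
add(np.array([-0.048, -0.082, -0.043, -0.003, 0.003, -0.001]))
x,r=cmd();a,b=cur();print(x,a,(b*r.inv()).as_rotvec())
s=observe();f=viewer.grab_frame('wrist');f['s']=s
im=f['pixels'][:,:,::-1].copy()
q=[*A0,YAW];t=np.linspace(0,2*np.pi,60)
for z in (.076,.104):
    ring=toworld(q,np.c_[.021*np.cos(t),.085+.021*np.sin(t),0*t+z])
    cv2.polylines(im,[wproj(f,ring).round().astype(int)],True,(0,0,255) if z>.1 else (255,0,0),1)
for yy in (.085,-.085):
    cv2.polylines(im,[wproj(f,toworld(q,np.c_[0*t,0*t+yy,np.linspace(.11,.17,60)])).round().astype(int)],False,(0,255,0),1)
cv2.imwrite('pics/w2.png',im)
```

```text
[0.5426 0.1502 0.1145] [0.54274401 0.15033065 0.11496694] [-0.00032265 -0.00079545  0.00181631]
```

View pics/w2.png

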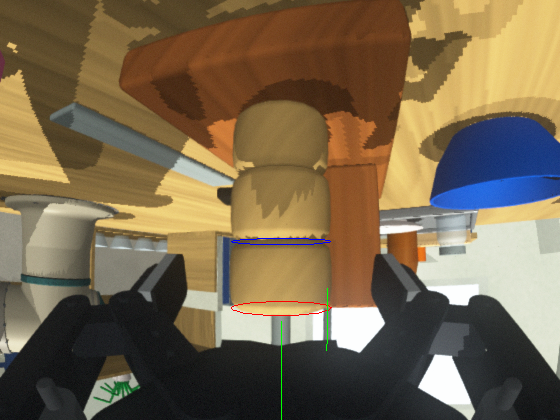

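Request:
carry_out --pt "0 0 0 0 0 0" --pt "0 0 0 0 0 0" --pt "0 0 0 0 0 0" --pt "0 0 0 0 0 0" --pt "0 0 0 0 0 0" --pt "0 0 0 0 0 0" --pt "0 0 0 0 0 0" --pt "0 0 0 0 0 0" --jaw 255 --squeeze 30

```text
time_s: 7.32
tool_pos: [0.5427, 0.1501, 0.115]
tool_rot: [1.963, 1.143, -1.251]
contact_force: [-0.2, -0.1, 0.4]
gripper_width: 0.042
finger_force: 30.3
```

Run:
```python
from fit import *
from bench import observe
s=observe();print(s['contact_force'],s['torque'],s['gripper_width'],s['finger_force'],s['tool_pos'])
x0,R0=cmd()
def G(s,p=25,ph=-105):
    pos,th=path(s)
    k=np.sin(2*th)**2 if 0 else (1 if .2<th<np.pi/2-.2 or np.pi/2+.2<th<np.pi-.2 else 0)
    pos=pos-.001*k*R.from_euler('x',th).apply([0,1,0])  # inward in bends
    return grasp(pos,th,np.radians(ph),np.radians(p),1,back=-.003)
S=np.r_[np.linspace(.01,.08,6),.08+.05*np.radians(np.arange(7.5,91,7.5)),.08+.05*np.pi/2+np.array([.01,.02,.03])]
print(len(S));rows([G(s) for s in S],x0,R0)
```

```text
[-0.18252524 -0.08920661  0.40795616] [ 0.22501881 -0.11169931  0.0031871 ] 0.04198721887379826 30.30288314446807 [0.54265225 0.15011052 0.11499302]
21
[0.0, -0.0004, 0.0101, 0.0001, -0.0002, 0.0] m0.32 dj0.01 wz0.212
[0.0, -0.0004, 0.0241, 0.0001, -0.0002, 0.0] m0.31 dj0.02 wz0.226
[0.0, -0.0004, 0.0381, 0.0001, -0.0002, 0.0] m0.30 dj0.02 wz0.240
[0.0, -0.0004, 0.0521, 0.0001, -0.0002, 0.0] m0.29 dj0.02 wz0.254
[0.0, -0.0004, 0.0661, 0.0001, -0.0002, 0.0] m0.28 dj0.02 wz0.268
[0.0, -0.0004, 0.0801, 0.0001, -0.0002, 0.0] m0.26 dj0.02 wz0.282
[-0.001, -0.0043, 0.0922, 0.1267, -0.0333, 0.0] m0.37 dj0.10 wz0.317
[-0.0026, -0.0106, 0.1035, 0.2534, -0.0664, 0.0] m0.46 dj0.10 wz0.350
[-0.0044, -0.0173, 0.114, 0.38, -0.0994, 0.0] m0.56 dj0.10 wz0.379
[-0.0065, -0.0254, 0.1236, 0.5067, -0.1325, -0.0] m0.66 dj0.10 wz0.405
[-0.0089, -0.0345, 0.132, 0.6334, -0.1656, -0.0] m0.73 dj0.10 wz0.427
[-0.0115, -0.0447, 0.1391, 0.76, -0.1987, -0.0] m0.78 dj0.10 wz0.444
[-0.0144, -0.0556, 0.1447, 0.8867, -0.2317, -0.0001] m0.83 dj0.10 wz0.457
[-0.0174, -0.0672, 0.1489, 1.0133, -0.2648, -0.0001] m0.87 dj0.11 wz0.465
[-0.0206, -0.0792, 0.1514, 1.14, -0.2979, -0.0001] m0.91 dj0.11 wz0.467
[-0.0238, -0.0915, 0.1523, 1.2666, -0.3309, -0.0001] m0.93 dj0.11 wz0.465
[-0.0269, -0.1036, 0.1525, 1.3933, -0.364, -0.0001] m0.95 dj0.11 wz0.459
[-0.0301, -0.1157, 0.1501, 1.5199, -0.3971, -0.0001] m0.92 dj0.11 wz0.446
[-0.0326, -0.1254, 0.1501, 1.5199, -0.3971, -0.0001] m0.91 dj0.02 wz0.446
[-0.0351, -0.1351, 0.1501, 1.5199, -0.3971, -0.0001] m0.91 dj0.02 wz0.446
[-0.0377, -0.1447, 0.1501, 1.5199, -0.3971, -0.0001] m0.91 dj0.02 wz0.446
```

Request:
carry_out --pt "0 0 0.004 0 0 0" --pt "0 0 0.011 0 0 0" --pt "0 0 0.02 0 0 0" --pt "0 0 0.03 0 0 0" --pt "0 0 0.04 0 0 0" --pt "0 0 0.05 0 0 0" --pt "0 0 0.06 0 0 0" --pt "0 0 0.07 0 0 0" --pt "0 0 0.077 0 0 0" --pt "0 0 0.08 0 0 0" --pt "0 0 0.08 0 0 0" --pt "0 0 0.08 0 0 0"

```text
time_s: 8.82
tool_pos: [0.5426, 0.1501, 0.1945]
tool_rot: [1.963, 1.143, -1.251]
contact_force: [-0.3, -0.4, -0.1]
gripper_width: 0.0422
finger_force: 30.3
```

Run:
```python
from kin import *
add(np.array([0,0,.08,0,0,0]));x,r=cmd();a,b=cur();print(x,a,(b*r.inv()).as_rotvec())
from bench import observe
s=observe();print(s['contact_force'],s['torque'],s['gripper_width'],s['finger_force'])
```

```text
[0.5426 0.1502 0.1945] [0.54255228 0.1500521  0.19450189] [-0.00068281  0.00015748  0.001579  ]
[-0.26251756 -0.40464563 -0.06791288] [ 0.44849196 -0.22375047  0.04022814] 0.04220670580786809 30.269444659352303
```

```bash
cat >> kin.py <<'E'
def bend(a0,a1,n,ph,p,off=0):
    o=[]
    for a in np.linspace(a0,a1,n+1)[1:]:
        th=np.radians(a);k=.001*min(1,(a%90)/15,(90-a%90)/15) if a%90 else 0
        r=.05-k
        pos=[0,.035+r*np.cos(th),.17+r*np.sin(th)] if a<=90 and off==0 else [0,-.035+r*np.cos(th),.17+r*np.sin(th)]
        o.append(grasp(pos,th,np.radians(ph),np.radians(p),1,back=-.003))
    return o
E
python3 - <<'E'
from kin import *
x0,R0=cmd();rows(bend(0,45,11,-105,25),x0,R0)
E
```

```text
[-0.0005, -0.0026, 0.0067, 0.0692, -0.0183, 0.0] m0.32 dj0.06 wz0.302
[-0.0012, -0.0052, 0.0132, 0.1383, -0.0363, 0.0] m0.37 dj0.05 wz0.320
[-0.002, -0.0083, 0.0194, 0.2073, -0.0543, 0.0] m0.43 dj0.05 wz0.338
[-0.0029, -0.0117, 0.0254, 0.2764, -0.0724, 0.0] m0.48 dj0.05 wz0.355
[-0.0039, -0.0154, 0.0312, 0.3455, -0.0904, 0.0] m0.53 dj0.05 wz0.371
[-0.0049, -0.0194, 0.0367, 0.4146, -0.1085, 0.0] m0.59 dj0.05 wz0.387
[-0.0061, -0.0238, 0.0419, 0.4837, -0.1265, -0.0] m0.64 dj0.05 wz0.401
[-0.0073, -0.0286, 0.0468, 0.5528, -0.1445, -0.0] m0.69 dj0.05 wz0.413
[-0.0087, -0.0337, 0.0513, 0.6218, -0.1626, -0.0] m0.72 dj0.05 wz0.425
[-0.0101, -0.039, 0.0554, 0.6909, -0.1806, -0.0] m0.75 dj0.05 wz0.435
[-0.0115, -0.0447, 0.0591, 0.76, -0.1987, -0.0] m0.78 dj0.06 wz0.444
```

Request:
carry_out --pt "-0.0005 -0.0026 0.0067 0.069 -0.018 0" --pt "-0.0012 -0.0052 0.0132 0.138 -0.036 0" --pt "-0.002 -0.0083 0.0194 0.207 -0.054 0" --pt "-0.0029 -0.0117 0.0254 0.276 -0.072 0" --pt "-0.0039 -0.0154 0.0312 0.345 -0.09 0" --pt "-0.0049 -0.0194 0.0367 0.415 -0.1085 0" --pt "-0.0061 -0.0238 0.0419 0.484 -0.1265 0" --pt "-0.0073 -0.0286 0.0468 0.553 -0.1445 0" --pt "-0.0087 -0.0337 0.0513 0.622 -0.1625 0" --pt "-0.0101 -0.039 0.0554 0.691 -0.1805 0" --pt "-0.0115 -0.0447 0.0591 0.76 -0.1985 0" --pt "-0.0115 -0.0447 0.0591 0.76 -0.1985 0"

```text
time_s: 10.32
tool_pos: [0.5311, 0.1046, 0.2546]
tool_rot: [2.538, 1.665, -0.623]
contact_force: [0.3, -0.1, 0.3]
gripper_width: 0.0424
finger_force: 30.4
```

Run:
```python
from kin import *
add(np.array([-0.0115, -0.0447, 0.0591, 0.76, -0.1985, 0]));x,r=cmd();a,b=cur();print(x,a,(b*r.inv()).as_rotvec())
from bench import observe
s=observe();print(s['contact_force'],s['torque'],s['gripper_width'],s['finger_force'])
rows(bend(45,90,11,-105,25),x,r)
```

```text
[0.5311 0.1055 0.2536] [0.53113004 0.10464987 0.25458101] [-0.00112862 -0.00224122 -0.00080876]
[ 0.26025885 -0.09157572  0.28175174] [ 0.09964857 -0.16477386  0.01866218] 0.042433902196206526 30.38789961487055
[-0.0016, -0.0059, 0.0033, 0.0691, -0.0182, -0.0001] m0.81 dj0.06 wz0.452
[-0.0032, -0.012, 0.0061, 0.1382, -0.0362, -0.0001] m0.83 dj0.06 wz0.458
[-0.0048, -0.0183, 0.0085, 0.2073, -0.0542, -0.0001] m0.85 dj0.06 wz0.462
[-0.0065, -0.0247, 0.0104, 0.2764, -0.0723, -0.0001] m0.88 dj0.06 wz0.466
[-0.0082, -0.0312, 0.0118, 0.3454, -0.0903, -0.0001] m0.90 dj0.06 wz0.467
[-0.0099, -0.0379, 0.0127, 0.4145, -0.1083, -0.0001] m0.91 dj0.06 wz0.467
[-0.0117, -0.0445, 0.0132, 0.4836, -0.1264, -0.0001] m0.93 dj0.06 wz0.466
[-0.0134, -0.0512, 0.0133, 0.5527, -0.1444, -0.0001] m0.94 dj0.06 wz0.463
[-0.0151, -0.0578, 0.013, 0.6218, -0.1624, -0.0001] m0.95 dj0.06 wz0.459
[-0.0169, -0.0644, 0.0123, 0.6909, -0.1805, -0.0001] m0.94 dj0.06 wz0.453
[-0.0186, -0.071, 0.011, 0.7599, -0.1985, -0.0001] m0.92 dj0.06 wz0.446
```

Request:
carry_out --pt "-0.0016 -0.0059 0.0033 0.069 -0.018 0" --pt "-0.0032 -0.012 0.0061 0.138 -0.036 0" --pt "-0.0048 -0.0183 0.0085 0.207 -0.054 0" --pt "-0.0065 -0.0247 0.0104 0.276 -0.072 0" --pt "-0.0082 -0.0312 0.0118 0.345 -0.09 0" --pt "-0.0099 -0.0379 0.0127 0.4145 -0.1085 0" --pt "-0.0117 -0.0445 0.0132 0.484 -0.1265 0" --pt "-0.0134 -0.0512 0.0133 0.553 -0.1445 0" --pt "-0.0151 -0.0578 0.013 0.622 -0.1625 0" --pt "-0.0169 -0.0644 0.0123 0.691 -0.1805 0" --pt "-0.0186 -0.071 0.011 0.76 -0.1985 0" --pt "-0.0186 -0.071 0.011 0.76 -0.1985 0"

```text
time_s: 11.82
tool_pos: [0.5123, 0.034, 0.2639]
tool_rot: [-2.155, -1.563, -0.25]
contact_force: [-0.2, 0.7, -0.0]
gripper_width: 0.0418
finger_force: 30.4
```

Run:
```python
from kin import *
add(np.array([-0.0186, -0.071, 0.011, 0.76, -0.1985, 0]));x,r=cmd();a,b=cur();print(x,a,(b*r.inv()).as_rotvec())
from bench import observe
s=observe();print(s['contact_force'],s['torque'],s['gripper_width'],s['finger_force'])
rows([grasp([0,.035-d,.22-z],np.pi/2,np.radians(-105),np.radians(25),1,back=-.003) for d,z in ((.01,0),(.02,0),(.03,0),(.035,.002),(.035,.003))],x,r)
```

```text
[0.5125 0.0345 0.2646] [0.5122658  0.03395406 0.26391035] [-0.00189763  0.00173757 -0.00150006]
[-0.2046408  0.7247124 -0.0030245] [-0.20405797 -0.05631279  0.01600245] 0.041841529011016454 30.399086270481348
[-0.0025, -0.0097, 0.0, -0.0, 0.0, -0.0001] m0.91 dj0.02 wz0.446
[-0.005, -0.0194, 0.0, -0.0, 0.0, -0.0001] m0.91 dj0.02 wz0.446
[-0.0076, -0.029, 0.0, -0.0, 0.0, -0.0001] m0.91 dj0.02 wz0.446
[-0.0088, -0.0339, -0.002, -0.0, 0.0, -0.0001] m0.90 dj0.01 wz0.444
[-0.0088, -0.0339, -0.003, -0.0, 0.0, -0.0001] m0.90 dj0.00 wz0.443
```

Request:
carry_out --pt "-0.0012 -0.0048 0 0 0 0" --pt "-0.0025 -0.0097 0 0 0 0" --pt "-0.005 -0.0194 0 0 0 0" --pt "-0.0076 -0.029 0 0 0 0" --pt "-0.0088 -0.0339 -0.001 0 0 0" --pt "-0.0088 -0.0339 -0.0025 0 0 0" --pt "-0.0088 -0.0339 -0.0025 0 0 0" --pt "-0.0088 -0.0339 -0.0025 0 0 0"

```text
time_s: 12.82
tool_pos: [0.5038, 0.0007, 0.2625]
tool_rot: [-2.154, -1.566, -0.254]
contact_force: [-1.0, 0.0, -0.7]
gripper_width: 0.0415
finger_force: 30.4
```

Run:
```python
from kin import *
add(np.array([-0.0088, -0.0339, -0.0025, 0, 0, 0]));x,r=cmd();a,b=cur();print(x,a,(b*r.inv()).as_rotvec())
from bench import observe
s=observe();print(s['contact_force'],s['torque'],s['gripper_width'],s['finger_force'])
# regrip: bead centre ~ (0,0,.216), AX -> grasp trailing (toward +y => upper side on right leg)
import kin
kin.AX=0
rows([grasp([0,.003*(25-p)/45,.217],np.pi/2,np.radians(-105),np.radians(p),1,back=-.003) for p in np.linspace(25,-20,9)],x,r)
```

```text
[0.5037 0.0006 0.2621] [0.5037533  0.00069659 0.26251049] [-0.00067574 -0.00136619 -0.00033412]
[-1.00710381  0.04748859 -0.73024342] [-0.30898953 -0.04203038 -0.02258828] 0.04147156830430055 30.400388929992914
[0.0007, 0.0029, -0.0005, -0.0, 0.0, -0.0001] m0.90 dj0.01 wz0.443
[0.0025, 0.0076, 0.0014, -0.0918, 0.024, 0.0253] m0.93 dj0.09 wz0.453
[0.0041, 0.0126, 0.0028, -0.1836, 0.0479, 0.0507] m0.91 dj0.09 wz0.460
[0.0057, 0.0176, 0.0037, -0.2753, 0.0719, 0.0761] m0.89 dj0.09 wz0.464
[0.0072, 0.0228, 0.0041, -0.3671, 0.0958, 0.1015] m0.87 dj0.09 wz0.467
[0.0085, 0.028, 0.0041, -0.4588, 0.1198, 0.1269] m0.85 dj0.09 wz0.466
[0.0098, 0.0332, 0.0036, -0.5506, 0.1437, 0.1523] m0.83 dj0.09 wz0.464
[0.0108, 0.0384, 0.0026, -0.6423, 0.1677, 0.1777] m0.81 dj0.09 wz0.459
[0.0118, 0.0434, 0.0012, -0.7341, 0.1916, 0.2031] m0.78 dj0.09 wz0.452
```

Request:
carry_out --pt "0 0 0 0 0 0" --pt "0 0 0 0 0 0" --pt "0 0 0 0 0 0" --pt "0 0 0 0 0 0" --pt "0 0 0 0 0 0" --pt "0 0 0 0 0 0" --pt "0 0 0 0 0 0" --pt "0 0 0 0 0 0" --jaw 0

```text
time_s: 13.82
tool_pos: [0.5037, 0.0005, 0.2625]
tool_rot: [-2.154, -1.565, -0.254]
contact_force: [-0.5, 0.2, -0.4]
gripper_width: 0.0855
finger_force: 0.0
```

Request:
carry_out --pt "0.0025 0.0076 0.001 -0.092 0.024 0.025" --pt "0.0041 0.0126 0.002 -0.184 0.048 0.051" --pt "0.0057 0.0176 0.003 -0.275 0.072 0.076" --pt "0.0072 0.0228 0.0035 -0.367 0.096 0.1015" --pt "0.0085 0.028 0.003 -0.459 0.12 0.127" --pt "0.0098 0.0332 0.0025 -0.551 0.144 0.152" --pt "0.0108 0.0384 0.0015 -0.642 0.168 0.178" --pt "0.0118 0.0434 0.0002 -0.734 0.192 0.203" --pt "0.0118 0.0434 0.0002 -0.734 0.192 0.203" --pt "0.0118 0.0434 0.0002 -0.734 0.192 0.203" --pt "0.0118 0.0434 0.0002 -0.734 0.192 0.203"

```text
time_s: 15.2
tool_pos: [0.5155, 0.0434, 0.2631]
tool_rot: [2.38, 1.926, -0.67]
contact_force: [0.1, 0.0, -0.7]
gripper_width: 0.0855
finger_force: 0.0
```

Run:
```python
from fit import *
from bench import viewer,observe
import cv2
add(np.array([0.0118, 0.0434, 0.0002, -0.734, 0.192, 0.203]))
x,r=cmd();a,b=cur();print(x,a,(b*r.inv()).as_rotvec())
s=observe();f=viewer.grab_frame('wrist');f['s']=s;print(s['contact_force'],s['gripper_width'])
im=f['pixels'][:,:,::-1].copy()
q=[*A0,YAW];t=np.linspace(0,2*np.pi,60)
for y in (-.014,.014):
    ring=toworld(q,np.c_[.021*np.cos(t),0*t+y,.216+.021*np.sin(t)])
    cv2.polylines(im,[wproj(f,ring).round().astype(int)],True,(0,0,255) if y>0 else (255,0,0),1)
cv2.polylines(im,[wproj(f,toworld(q,np.c_[0*t,np.linspace(-.035,.035,60),0*t+.22])).round().astype(int)],False,(0,255,0),1)
cv2.imwrite('pics/w3.png',im)
```

```text
[0.5155 0.044  0.2623] [0.51554896 0.04335156 0.2630558 ] [ 0.00063386 -0.00235358 -0.00058595]
[ 0.05646668  0.02069039 -0.70708172] 0.08546596279369328
```

View pics/w3.png

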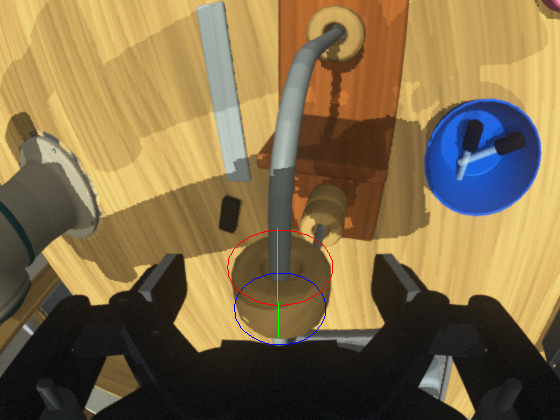

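The wrist view shows the bead hanging on the level stretch at about (280,290), as predicted and centred between the fingers. I'll regrip here.

Request:
carry_out --pt "0 0 0 0 0 0" --pt "0 0 0 0 0 0" --pt "0 0 0 0 0 0" --pt "0 0 0 0 0 0" --pt "0 0 0 0 0 0" --pt "0 0 0 0 0 0" --pt "0 0 0 0 0 0" --pt "0 0 0 0 0 0" --jaw 255

```text
time_s: 16.25
tool_pos: [0.5156, 0.0439, 0.2629]
tool_rot: [2.378, 1.926, -0.672]
contact_force: [1.7, -1.1, 3.9]
gripper_width: 0.0419
finger_force: 30.5
```

Run:
```python
import kin
from kin import *
from bench import observe
s=observe();print(s['contact_force'],s['torque'],s['gripper_width'],s['finger_force'])
x,r=cmd();kin.AX=-.003
# offset check: commanded vs ideal grasp for bead at (0,0,.216)
g=grasp([0,0,.216],np.pi/2,np.radians(-105),np.radians(-20),1,back=-.003);print(delta(*g,x,r).round(4))
T=[grasp([0,y,z],np.pi/2,np.radians(-105),np.radians(-20),1,back=-.003) for y,z in ((0,.218),(0,.22),(-.012,.22),(-.024,.22),(-.035,.22))]
rows(T,x,r);print('bend')
x2,r2=T[-1][0],R.from_matrix(T[-1][1])
rows(bend(90,135,11,-105,-20,off=1),x2,r2)
```

```text
[ 1.6591097  -1.1389221   3.93708339] [-0.04595965 -0.14159274  0.07340551] 0.041947503631537104 30.50548419356346
[-0.      0.     -0.     -0.     -0.0003  0.0003]
[-0.0, 0.0, 0.002, -0.0, -0.0003, 0.0003] m0.78 dj0.00 wz0.453
[-0.0, 0.0, 0.004, -0.0, -0.0003, 0.0003] m0.78 dj0.00 wz0.455
[-0.0031, -0.0116, 0.004, -0.0, -0.0003, 0.0003] m0.78 dj0.02 wz0.455
[-0.0061, -0.0232, 0.004, -0.0, -0.0003, 0.0003] m0.79 dj0.02 wz0.455
[-0.0089, -0.0338, 0.004, -0.0, -0.0003, 0.0003] m0.79 dj0.02 wz0.455
bend
[-0.0017, -0.0067, 0.0009, 0.0691, -0.018, 0.0] m0.82 dj0.06 wz0.460
[-0.0035, -0.0134, 0.0014, 0.1382, -0.0361, 0.0] m0.84 dj0.06 wz0.464
[-0.0052, -0.0201, 0.0013, 0.2073, -0.0541, 0.0] m0.85 dj0.06 wz0.467
[-0.007, -0.0268, 0.0009, 0.2763, -0.0722, 0.0] m0.87 dj0.06 wz0.468
[-0.0087, -0.0335, 0.0001, 0.3454, -0.0902, 0.0] m0.88 dj0.06 wz0.468
[-0.0105, -0.0401, -0.0011, 0.4145, -0.1082, 0.0] m0.89 dj0.06 wz0.466
[-0.0122, -0.0466, -0.0029, 0.4836, -0.1263, 0.0] m0.90 dj0.06 wz0.463
[-0.0138, -0.053, -0.0051, 0.5527, -0.1443, 0.0] m0.90 dj0.06 wz0.458
[-0.0155, -0.0592, -0.0078, 0.6218, -0.1623, 0.0] m0.90 dj0.06 wz0.452
[-0.017, -0.0652, -0.0109, 0.6908, -0.1804, 0.0] m0.90 dj0.06 wz0.444
[-0.0185, -0.071, -0.0145, 0.7599, -0.1984, -0.0] m0.90 dj0.06 wz0.435
```

Request:
carry_out --pt "0 0 0.002 0 0 0" --pt "0 0 0.004 0 0 0" --pt "-0.001 -0.004 0.004 0 0 0" --pt "-0.0031 -0.0116 0.004 0 0 0" --pt "-0.0061 -0.0232 0.004 0 0 0" --pt "-0.008 -0.03 0.004 0 0 0" --pt "-0.0089 -0.0338 0.004 0 0 0" --pt "-0.0089 -0.0338 0.004 0 0 0" --pt "-0.0089 -0.0338 0.004 0 0 0"

```text
time_s: 17.38
tool_pos: [0.5067, 0.0102, 0.2667]
tool_rot: [2.378, 1.927, -0.672]
contact_force: [-0.2, -1.1, -0.3]
gripper_width: 0.0418
finger_force: 30.4
```

Run:
```python
from kin import *
add(np.array([-0.0089, -0.0338, 0.004, 0, 0, 0]));x,r=cmd();a,b=cur();print(x,a,(b*r.inv()).as_rotvec())
from bench import observe
s=observe();print(s['contact_force'],s['torque'],s['gripper_width'],s['finger_force'])
```

```text
[0.5066 0.0102 0.2663] [0.50667289 0.01023776 0.26672028] [-0.00029748 -0.001556    0.0007873 ]
[-0.19183557 -1.12929685 -0.25122263] [ 0.0977263  -0.19822188  0.00986497] 0.04177230707617344 30.36433383822441
```

Request:
carry_out --pt "-0.0017 -0.0067 0.0009 0.069 -0.018 0" --pt "-0.0035 -0.0134 0.0014 0.138 -0.036 0" --pt "-0.0052 -0.0201 0.0013 0.207 -0.054 0" --pt "-0.007 -0.0268 0.0009 0.276 -0.072 0" --pt "-0.0087 -0.0335 0.0001 0.345 -0.09 0" --pt "-0.0105 -0.0401 -0.0011 0.4145 -0.108 0" --pt "-0.0122 -0.0466 -0.0029 0.484 -0.1265 0" --pt "-0.0138 -0.053 -0.0051 0.553 -0.1445 0" --pt "-0.0155 -0.0592 -0.0078 0.622 -0.1625 0" --pt "-0.017 -0.0652 -0.0109 0.691 -0.1805 0" --pt "-0.0185 -0.071 -0.0145 0.76 -0.1985 0" --pt "-0.0185 -0.071 -0.0145 0.76 -0.1985 0"

```text
time_s: 18.88
tool_pos: [0.4879, -0.0614, 0.2516]
tool_rot: [-2.004, -1.79, -0.284]
contact_force: [-0.6, -0.6, -0.1]
gripper_width: 0.0421
finger_force: 30.4
```

Run:
```python
import kin
from kin import *
kin.AX=-.003
add(np.array([-0.0185, -0.071, -0.0145, 0.76, -0.1985, 0]));x,r=cmd();a,b=cur();print(x,a,(b*r.inv()).as_rotvec())
from bench import observe
s=observe();print(s['contact_force'],s['torque'],s['gripper_width'],s['finger_force'])
rows(bend(135,180,11,-105,-20,off=1),x,r)
```

```text
[ 0.4881 -0.0608  0.2518] [ 0.487926   -0.06141141  0.25159326] [-5.22366150e-04  6.54331005e-05 -1.97640344e-03]
[-0.62133167 -0.55033204 -0.07121078] [-0.22502726 -0.11652197  0.00596527] 0.042122195241698766 30.372138004750013
[-0.0015, -0.0055, -0.0039, 0.0689, -0.0183, 0.0] m0.89 dj0.06 wz0.425
[-0.0028, -0.0108, -0.0083, 0.138, -0.0364, -0.0] m0.88 dj0.06 wz0.413
[-0.0041, -0.0157, -0.0131, 0.2071, -0.0544, -0.0] m0.87 dj0.06 wz0.400
[-0.0053, -0.0202, -0.0182, 0.2762, -0.0725, -0.0] m0.86 dj0.06 wz0.386
[-0.0064, -0.0244, -0.0236, 0.3453, -0.0905, -0.0] m0.85 dj0.05 wz0.371
[-0.0074, -0.0283, -0.0293, 0.4144, -0.1085, -0.0001] m0.84 dj0.05 wz0.355
[-0.0083, -0.0317, -0.0353, 0.4834, -0.1266, -0.0001] m0.83 dj0.05 wz0.338
[-0.0091, -0.0349, -0.0415, 0.5525, -0.1446, -0.0001] m0.81 dj0.05 wz0.320
[-0.0098, -0.0377, -0.0479, 0.6216, -0.1626, -0.0001] m0.79 dj0.05 wz0.301
[-0.0105, -0.0401, -0.0546, 0.6907, -0.1807, -0.0001] m0.77 dj0.05 wz0.282
[-0.011, -0.042, -0.0614, 0.7598, -0.1987, -0.0001] m0.75 dj0.05 wz0.261
```

Request:
carry_out --pt "-0.0015 -0.0055 -0.0039 0.069 -0.018 0" --pt "-0.0028 -0.0108 -0.0083 0.138 -0.0365 0" --pt "-0.0041 -0.0157 -0.0131 0.207 -0.0545 0" --pt "-0.0053 -0.0202 -0.0182 0.276 -0.0725 0" --pt "-0.0064 -0.0244 -0.0236 0.345 -0.0905 0" --pt "-0.0074 -0.0283 -0.0293 0.4145 -0.1085 0" --pt "-0.0083 -0.0317 -0.0353 0.4835 -0.1265 0" --pt "-0.0091 -0.0349 -0.0415 0.5525 -0.1445 0" --pt "-0.0098 -0.0377 -0.0479 0.6215 -0.1625 0" --pt "-0.0105 -0.0401 -0.0546 0.6905 -0.1805 0" --pt "-0.011 -0.042 -0.0614 0.76 -0.1985 0" --pt "-0.011 -0.042 -0.0614 0.76 -0.1985 0"

```text
time_s: 20.38
tool_pos: [0.4771, -0.1025, 0.1898]
tool_rot: [-1.458, -1.463, -1.017]
contact_force: [1.3, 0.7, -0.4]
gripper_width: 0.0421
finger_force: 30.5
```

Run:
```python
import kin
from kin import *
kin.AX=-.003
add(np.array([-0.011, -0.042, -0.0614, 0.76, -0.1985, 0]));x,r=cmd();a,b=cur();print(x,a,(b*r.inv()).as_rotvec())
from bench import observe
s=observe();print(s['contact_force'],s['torque'],s['gripper_width'],s['finger_force'])
rows([grasp([0,-.085,z],np.pi,np.radians(-105),np.radians(-20),1,back=-.003) for z in (.13,.1,.09)],x,r)
```

```text
[ 0.4771 -0.1028  0.1904] [ 0.477081   -0.10245999  0.18980912] [-0.00063659  0.00252064 -0.00066365]
[ 1.33313672  0.71001763 -0.43793447] [-0.57471713 -0.00854378 -0.06709714] 0.042097532943448784 30.47900503501296
[0.0, 0.0, -0.04, -0.0002, -0.0001, -0.0002] m0.79 dj0.06 wz0.221
[0.0, 0.0, -0.07, -0.0002, -0.0001, -0.0002] m0.82 dj0.05 wz0.191
[0.0, 0.0, -0.08, -0.0002, -0.0001, -0.0002] m0.83 dj0.02 wz0.181
```

Request:
carry_out --pt "0 0 -0.004 0 0 0" --pt "0 0 -0.012 0 0 0" --pt "0 0 -0.022 0 0 0" --pt "0 0 -0.032 0 0 0" --pt "0 0 -0.042 0 0 0" --pt "0 0 -0.052 0 0 0" --pt "0 0 -0.061 0 0 0" --pt "0 0 -0.068 0 0 0" --pt "0 0 -0.073 0 0 0" --pt "0 0 -0.075 0 0 0" --pt "0 0 -0.075 0 0 0" --pt "0 0 -0.075 0 0 0"

```text
time_s: 21.88
tool_pos: [0.4772, -0.103, 0.1161]
tool_rot: [-1.457, -1.465, -1.021]
contact_force: [-0.7, 1.2, -1.0]
gripper_width: 0.0421
finger_force: 30.6
```

Run:
```python
from fit import *
from bench import viewer,observe
import cv2
add(np.array([0,0,-.075,0,0,0]))
x,r=cmd();a,b=cur();print(x,a,(b*r.inv()).as_rotvec())
s=observe();f=viewer.grab_frame('wrist');f['s']=s;print(s['contact_force'],s['torque'],s['gripper_width'])
im=f['pixels'][:,:,::-1].copy()
q=[*A0,YAW];t=np.linspace(0,2*np.pi,60)
for z,c in ((.081,(255,0,0)),(.109,(0,0,255)),(.076,(0,255,0))):
    cv2.polylines(im,[wproj(f,toworld(q,np.c_[.021*np.cos(t),-.085+.021*np.sin(t),0*t+z])).round().astype(int)],True,c,1)
cv2.imwrite('pics/w4.png',cv2.resize(im[80:360,170:390],None,fx=2.1,fy=2.1,interpolation=cv2.INTER_CUBIC))
```

```text
[ 0.4771 -0.1028  0.1154] [ 0.4772393  -0.10296835  0.11607726] [-0.00043955 -0.0010687  -0.00158139]
[-0.74206356  1.20287223 -0.96429509] [-0.47225422  0.00866368  0.01105035] 0.042091988352126346
```

View pics/w4.png

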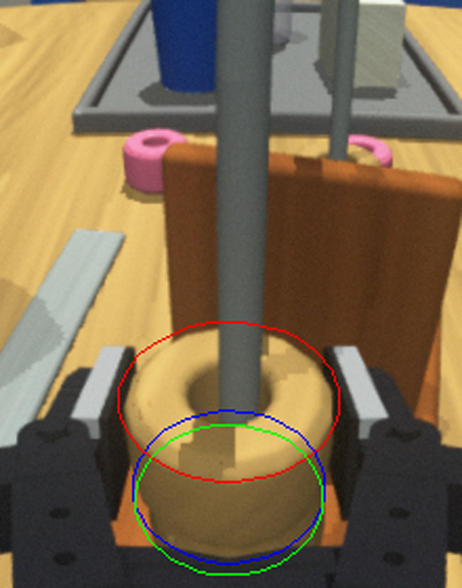

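The bead is held near-level around the right leg, with its underside roughly 4–5 mm above the two beads. I'll lower it gently until it touches.

Request:
carry_out --pt "0 0 -0.001 0 0 0" --pt "0 0 -0.002 0 0 0" --pt "0 0 -0.003 0 0 0" --pt "0 0 -0.004 0 0 0" --pt "0 0 -0.004 0 0 0" --pt "0 0 -0.004 0 0 0" --pt "0 0 -0.004 0 0 0"

```text
time_s: 22.8
tool_pos: [0.4772, -0.1029, 0.1119]
tool_rot: [-1.457, -1.465, -1.021]
contact_force: [0.1, 0.9, -0.1]
gripper_width: 0.0415
finger_force: 30.6
```

Request:
carry_out --pt "0 0 -0.0005 0 0 0" --pt "0 0 -0.001 0 0 0" --pt "0 0 -0.001 0 0 0" --pt "0 0 -0.001 0 0 0"

```text
time_s: 23.3
tool_pos: [0.4771, -0.1029, 0.1108]
tool_rot: [-1.457, -1.465, -1.021]
contact_force: [0.5, -0.1, -0.0]
gripper_width: 0.0421
finger_force: 30.6
```

Request:
carry_out --pt "0 0 -0.0005 0 0 0" --pt "0 0 -0.001 0 0 0" --pt "0 0 -0.001 0 0 0" --pt "0 0 -0.001 0 0 0"

```text
time_s: 23.8
tool_pos: [0.4772, -0.1029, 0.1104]
tool_rot: [-1.456, -1.465, -1.021]
contact_force: [-2.0, 0.2, 5.5]
gripper_width: 0.042
finger_force: 30.7
```

Request:
carry_out --pt "0 0 0.0004 0 0 0" --pt "0 0 0.0004 0 0 0"

```text
time_s: 24.05
tool_pos: [0.4772, -0.1029, 0.1104]
tool_rot: [-1.457, -1.465, -1.021]
contact_force: [-1.1, -1.5, 3.7]
gripper_width: 0.0423
finger_force: 30.7
```

Request:
carry_out --pt "0 0 0 0 0 0" --pt "0 0 0 0 0 0" --pt "0 0 0 0 0 0" --pt "0 0 0 0 0 0" --pt "0 0 0 0 0 0" --pt "0 0 0 0 0 0" --pt "0 0 0 0 0 0" --pt "0 0 0 0 0 0" --jaw 0

```text
time_s: 25.05
tool_pos: [0.4772, -0.1029, 0.1102]
tool_rot: [-1.457, -1.465, -1.021]
contact_force: [-0.2, 0.3, 0.2]
gripper_width: 0.0852
finger_force: 0.0
```

Run:
```python
from kin import *
for w in ([0,0,-.006+.0004,0,0,0],):add(np.array(w))
x,r=cmd();d=r.as_matrix()[:,2];print(d)
rows([(x-t*d,r.as_matrix()) for t in (.02,.05,.09,.13)],x,r)
```

```text
[-0.00624628  0.93973944 -0.34183443]
[0.0001, -0.0188, 0.0068, -0.0, -0.0, -0.0] m0.80 dj0.03 wz0.188
[0.0003, -0.047, 0.0171, -0.0, -0.0, -0.0] m0.75 dj0.05 wz0.198
[0.0006, -0.0846, 0.0308, -0.0, -0.0, -0.0] m0.69 dj0.08 wz0.212
[0.0008, -0.1222, 0.0444, -0.0, -0.0, -0.0] m0.63 dj0.09 wz0.225
```

Request:
carry_out --pt "0 -0.0094 0.0034 0 0 0" --pt "0 -0.0235 0.0085 0 0 0" --pt "0 -0.047 0.017 0 0 0" --pt "0 -0.07 0.0255 0 0 0" --pt "0 -0.08 0.035 0 0 0" --pt "0 -0.08 0.06 0 0 0" --pt "0 -0.08 0.09 0 0 0" --pt "0 -0.08 0.09 0 0 0" --pt "0 -0.08 0.09 0 0 0"

```text
time_s: 26.18
tool_pos: [0.4769, -0.1828, 0.1997]
tool_rot: [-1.457, -1.464, -1.02]
contact_force: [0.7, 0.1, -0.2]
gripper_width: 0.0857
finger_force: 0.0
```

Run:
```python
from bench import viewer,observe
import cv2
f=viewer.grab_frame('wrist')['pixels'];g=viewer.grab_frame('scene')['pixels']
a=cv2.resize(f[100:380,150:430],(400,400));b=cv2.resize(g[160:300,230:370],(400,400),interpolation=cv2.INTER_CUBIC)
cv2.imwrite('pics/end.png',cv2.hconcat([a,b])[:,:,::-1]);s=observe();print(s['tool_pos'],s['contact_force'])
```

```text
[ 0.47687374 -0.18269264  0.1991766 ] [-0.43644231  0.7405789  -0.69088569]
```

View pics/end.png

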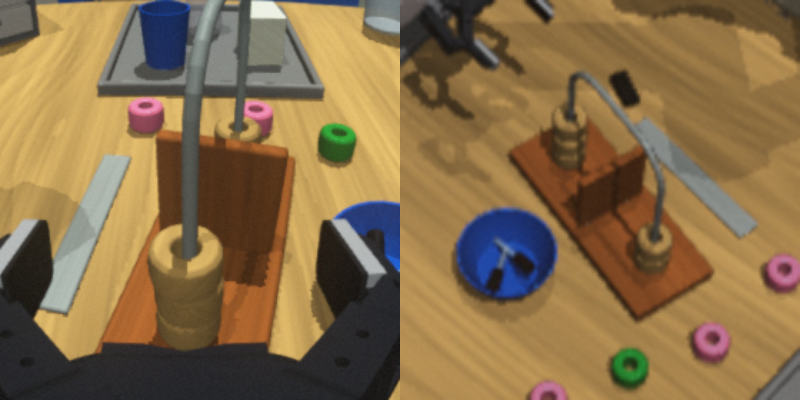

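The pictures show three beads stacked flat on the right leg (569,135 in the right half) and two on the left (654,248). The gripper is clear of everything and the other objects look unmoved.

```bash
python3 -c "
from bench import workorder
print(workorder.finish_job())"
```

```text
the job is handed in; nothing more can be done
None
```

The arch now shows two beads on the left and three on the right: the moved bead sits flat on the right-hand stack, everything else looks undisturbed in the final pictures, and I handed the job in at about 26 s of the 59 s allowed (I let go of the bead once on the level top to change grip).

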